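# Load the drilling jig: tap the board home, then close both toggle clamps

## Task

Load the drilling jig using light touches of the fingertips only, picking nothing up: tap the board's near long edge until it lies flat against the fence, then tap its free right-hand end until the board butts against the end stop. Then press the left clamp's handle (by the end stop) fully down, and after it the right clamp's handle, so that both rubber feet hold the board home. Leave the things around the jig where they are.

Things in the scene. Friction and masses are not known exactly. Their poses are not given: they have to be found in the camera images.
- jig: the drilling jig, fixed to the bench: plywood base with fence, end stop, drill guide and two toggle clamps. Origin: bench height, in the plane of the fence's working face; x points square through the fence, away from the robot side, y along the fence to the end stop (robot's left), z up. Numbers in mm in this frame: base x -68 to 112, y -127 to 105, top z = 18; the board overhangs it at the right
- fence (a point): on the wooden fence's working face, 0, -25, 29 mm in the jig's frame. The fence: x 0 to 22, y -112 to 88, top z = 40; its face is the plane x = 0
- end_stop (a point): on the wooden end stop's working face, -24, 80, 29 mm in the jig's frame. The stop: x -58 to 0, y 80 to 100, top z = 40; its face is the plane y = 80
- guide (a point): centre of the small aluminium drill guide with two steel bushes that juts from the fence over the board, -6, -5, 43 mm in the jig's frame; it covers x -32 to 20, y -27 to 17, z 38 to 52. The open clamp bars stand behind the fence left and right of it (y = 50 and -60), up to z = 150; their feet come forward to about x = -5 at z over 110
- board: the loose timber offcut that lies in the jig, 48 (its x) x 210 (its y) x 18 mm, about 0.1 kg. Origin: centre of its underside; its y runs along its length, the same way as the jig's y to within a few degrees. It starts up to 4 degrees askew, at mid-length 10 to 18 mm short of the fence, and 10 to 28 mm short of the end stop; it slides easily.
- board_centre (a point): centre of the board, half-way up (9 mm over its underside). Fully home it is at x = -24, y = -25, z = 27 mm in the jig's frame
- handle_left (a joint): handle of the left toggle clamp, the one by the end stop: 0 = fully open (handle stands steeply, 69 degrees above level), 1.12 rad = fully closed, on its stop (5 degrees above level). Starts at 0 to 0.12, takes 2 to 8 N at the grip, stays where it is left. It swings the clamp bar down by a toggle linkage; the sprung rubber foot meets the board at about 0.92 and is pressed on it over the rest
- handle_right (a joint): the same for the right toggle clamp, the one away from the end stop
- grip_left (a point): on the centre line of the left handle's round grip, 65 mm from the handle's pivot. The grip is 18 mm thick, black, from 30 to 89 mm from the pivot. It swings in the jig's x-z plane: up and behind the fence when open, away from the robot (+x of the jig) and down as it closes
- grip_right (a point): the same point of the right handle
- pivot_left (a point): on the hinge axis (along the jig's y) of the left handle; 82, 50, 60 mm in the jig's frame
- pivot_right (a point): on the hinge axis of the right handle; 82, -60, 60 mm in the jig's frame
- foot_left: rubber foot of the left clamp, 15 mm across, under the front end of the clamp bar; it comes down on the middle of the board's width. Origin: on the bar's centre line, 34 mm along the spindle from the foot's face
- foot_right: the same for the right clamp
- bit_block: bystander: beech block with upright twist drills, 45 x 150 x 134 mm; origin at the centre of its underside; leave it alone
- hole_saw: bystander: hole saw, 44 mm across, 55 mm high; origin at the centre of its underside; leave it alone
- chuck_key: bystander: drill chuck key, 60 mm, 15 mm high; origin at the centre of its underside; leave it alone
- tape_measure: bystander: tape measure, 36 x 88 x 68 mm; origin at the centre of its underside; leave it alone
- bolt_long: bystander: bolt lying on its side, 50 mm long; origin at the centre of its underside; leave it alone
- bolt_short: bystander: bolt lying on its side, 34 mm long; origin at the centre of its underside; leave it alone
- try_square: bystander: try square, 100 x 181 x 19 mm; origin at the centre of its underside; leave it alone
- drill_index: bystander: flat shut drill box, 104 x 170 x 34 mm; origin at the centre of its underside; leave it alone

How it is judged:
On the way, in this order (a step that is already met when the one before it is completed fails the run):
1. the board lies along the fence (gap under 3 mm), both clamps still open (x of board_centre in the frame of jig above -0.027 m and angle between the y axis of board and the y axis of jig, either way round below 0.035 rad and z of board_centre in the frame of jig below 0.032 m and value of joint each of handle_left, handle_right below 0.45 rad), for 0.1 s.
2. the board also butts against the end stop (gap under 3.5 mm), both clamps still open (all of step 1 and y of board_centre in the frame of jig above -0.0285 m), for 0.1 s.
3. the left clamp is closed on the board, the board home, the right clamp still open (x of board_centre in the frame of jig above -0.027 m and angle between the y axis of board and the y axis of jig, either way round below 0.035 rad and z of board_centre in the frame of jig below 0.032 m and y of board_centre in the frame of jig above -0.0285 m and value of joint handle_left above 1 rad and contact force between foot_left and board above 3 N and value of joint handle_right below 0.45 rad), for 0.1 s.
4. the right clamp is closed on the board too (x of board_centre in the frame of jig above -0.027 m and angle between the y axis of board and the y axis of jig, either way round below 0.035 rad and z of board_centre in the frame of jig below 0.032 m and y of board_centre in the frame of jig above -0.0285 m and value of joint each of handle_left, handle_right above 1 rad and contact force between each of foot_left, foot_right and board above 3 N), for 0.1 s.
At the end, for the whole second after the job is handed in: The board lies within 3 mm of the fence and 3.5 mm of the end stop, square to them within 2 degrees and flat on the base, at rest; both handles are down (joint over 1.0 of 1.12 rad) and each rubber foot presses on the board with more than 3 N (all of step 4 and linear speed of board below 0.01 m/s); the robot touches nothing.
It fails at once if the board is lifted off the jig's base (by over 8 mm) (z of board_centre in the frame of jig above 0.035 m).
It fails at once if the board is hit or pushed hard (over 40 N) (contact force between the arm and board above 40 N).
It fails at once if the jig or its clamps are hit or pushed hard (over 40 N) (contact force between the arm and jig above 40 N).
It fails at once if a bystander is moved by more than 20 mm (distance of any of bit_block, hole_saw, chuck_key, tape_measure, bolt_long, bolt_short, try_square, drill_index from where it was at the start of the episode above 0.02 m).
It also fails if it takes over 72 s, if anything falls off the work surface, if the arm or the gripper's body presses on something with over 40 N, if the wrist force passes 120 N, or if a joint passes its speed limit or range.

## Robot

A 6-joint arm with a two-finger parallel gripper is mounted at the origin on a cart in front of the work surface, level with it; the furniture and walls round the work are solid. World frame = base frame: x ahead of the robot, y to its left, z up, the work surface at z = 0. Lengths are in m, angles in rad, forces in N, time in s.
With the tool pointing down it reaches from about 0.225 to 0.875 m from the base axis. Payload 3.4 kg.
Tool frame: the origin (TCP) lies between the finger pads; the fingertips stand 25 mm ahead of it and the grasp point (between the pads) lies 6 mm ahead of it; z points along the fingers, y is the line along which they close (so a half turn about z gives the same grasp; the last joint's range is limited). The gripper opens to 85 mm and grips with 20 to 120 N. Pads are 22 mm wide; open, the fingers measure 114 mm over their backs; the gripper's body (76 mm by 85 mm) begins 54 mm behind the grasp point. The pads swing forward as they close: fully open they stand 13 mm farther back than shut.
Start: joints at [-1.381, 0.276, 1.505, -0, 1.361, -0.121], TCP at [0.176, -0.547, 0.256] pointing down, gripper open.
Joint ranges: [-2.89, 2.89], [-0.75, 2.08], [0.22, 2.7], [-1.18, 4.32], [0.11, 2.71], [-2.7, 2.7]. Speed limits (rad/s): [2.57, 2.57, 3.14, 3.14, 3.14, 3.14].

## Interface

Orientations are given as a rotation vector (axis times angle).
In Python, from plant import * gives the robot as it stands.
- The arm moves only by the shell command python3 -m pendant 'ROWS' [FORCE]. ROWS is JSON, a list of rows, each an object with "dp": the shift along the world's x, y, z in mm, a list of three; "twist": the turn, a rotation vector about the world's x, y, z in degrees, a list of three; "hand": the opening in per cent of the stroke, from 0 (shut) to 100 (fully open). In form: [{"dp": [dx, dy, dz], "twist": [ax, ay, az], "hand": hand}, ...]. A call has 1 to 12 rows; each row is the pose to reach, as a shift and turn from the pose commanded when the call began; what a row does not reach only later rows make up. A row lasts 1/12 s, in which the tool goes at most 41.7 mm and 7.16 degrees, less where a joint would pass 70% of its speed; a pose out of reach is approached as far as the arm can. A call with a gripper value outside its range is refused whole. The fingers move at their own pace and stop on an object; FORCE is the grip in N (left out, the last holds). Time passes only in rows, so rows that repeat a pose let the fingers close. It gives the time, the measured TCP pose, the force, the opening and the grip force at its end, in the units of the state.
- sense(): the state, without advancing time (a new reading comes with each control period).
- camera(name): name is "side" or "top" or "wrist"; returns a dict with "color" (480x640x3 uint8, blue, green, red), "fx", "fy", "cx", "cy" (pixels), "rvec" (rotation vector, rad) and "tvec" (3), from world to camera coordinates, as OpenCV has them; the wrist camera has in their place "mount" (4x4, takes a point from camera to tool coordinates, whose origin is the TCP and whose axes are the flange's). Camera axes: x right, y down, z forward; pixel columns grow to the right and rows downward; lengths in m; the calibration is good to about 2 mm. A picture is of the moment at which its call begins: read the wrist's pose just before it. There is no depth.
- sign_off(): hands the job in; it is judged then, once.
The state is a dict: "time_s": time; "q": joint angles; "qvel": joint speeds; "joint_torque": joint torques, N m; "eef_pos": TCP position; "ee_rot": TCP orientation; "wrist_force": force on the tool from outside, world axes, zero at the start; "torque": the same for the moment, N m; "finger_gap": opening from 0.0 (shut) to 1.0 (fully open); "gripper_force": force on a finger pad.
Only numpy, scipy, OpenCV 4.12 (cv2) and the standard library are available. Lean on these libraries where they do the work, as an engineer would, in place of code of your own. Each camera call takes 0.05 s, during which the arm holds its last target. There are 200 camera calls.

## Working session

There is one attempt and no reset: what is moved stays moved. The work goes in short steps, Python scripts to look and compute and a shell command to move; the robot and the scene stay as the last step left them, time stands still between calls to the robot, and variables do not carry over. Pictures are saved under pics/ and viewed, at most 10 in all, crops included, and the job is handed in when it is done.

```bash
mkdir -p pics; ls; python3 - <<'E'
from plant import *
import cv2,numpy as np
s=sense();print(s['time_s'],s['eef_pos'],s['ee_rot'],s['finger_gap'])
for n in('top','side'):
    c=camera(n);cv2.imwrite(f'pics/{n}0.png',c['color']);print(n,c['fx'],c['fy'],c['cx'],c['cy'],c['rvec'],c['tvec'])
E
```

```text
pics
0.0 [ 0.17573824 -0.54696572  0.25543062] [-3.10191447e+00 -4.85895235e-01  8.53336381e-05] 1.0004453776885196
top 554.6517041476993 554.6517041476993 319.6321576449629 238.9517304717866 [ 2.15802971 -2.10615182  0.14608582] [0.02143125 0.58198413 1.22714997]
side 591.8520950080108 591.8520950080108 333.39082565218064 236.75219511875082 [ 0.36296597 -2.5243515   1.58995105] [0.55679756 0.16256633 1.43191501]
```

View pics/top0.png

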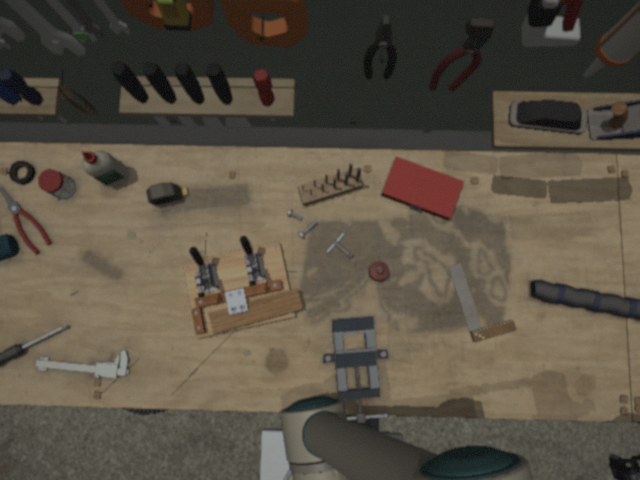

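View pics/side0.png

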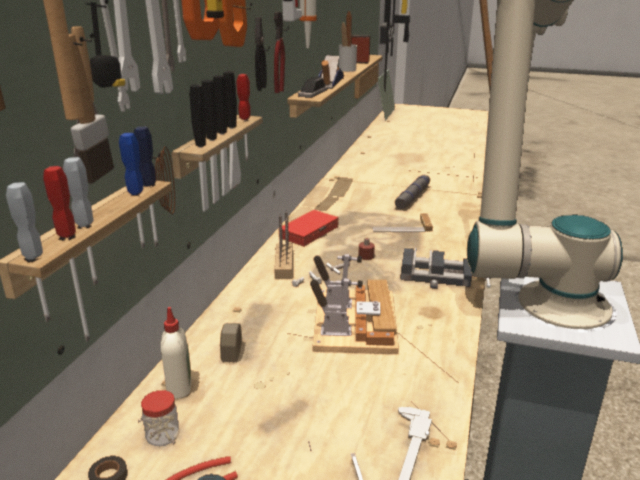

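The top view shows the jig at about (245,290), its end stop at left (198,318), the board at (255,312) and the handles at (197,257) and (246,245). The side view shows the same jig at (355,315). I'll zoom in on both.

```bash
cat >h.py <<'E'
from plant import *
import cv2,numpy as np
from scipy.spatial.transform import Rotation as R
def cam(n):
    if n!='wrist':
        c=camera(n);Rm=cv2.Rodrigues(np.array(c['rvec']))[0];t=np.array(c['tvec'])
        return c,Rm,t
    s=sense();c=camera(n);M=np.array(c['mount']);Rt=R.from_rotvec(s['ee_rot']).as_matrix()
    Rw=Rt@M[:3,:3];p=np.array(s['eef_pos'])+Rt@M[:3,3]
    return c,Rw.T,-Rw.T@p
def ray(C,u,v):
    c,Rm,t=C;d=Rm.T@np.array([(u-c['cx'])/c['fx'],(v-c['cy'])/c['fy'],1]);return -Rm.T@t,d
def onz(C,u,v,z):
    o,d=ray(C,u,v);return o+d*(z-o[2])/d[2]
def proj(C,P):
    c,Rm,t=C;q=np.atleast_2d(P)@Rm.T+t;return np.c_[q[:,0]/q[:,2]*c['fx']+c['cx'],q[:,1]/q[:,2]*c['fy']+c['cy']]
E
python3 - <<'E'
from h import *
a=cv2.imread('pics/top0.png')[225:345,175:315];b=cv2.imread('pics/side0.png')[245:360,300:410]
a=cv2.resize(a,None,fx=4,fy=4,interpolation=2)
b=cv2.resize(b,(480*110//115,480),interpolation=2)[:, :240*2]
cv2.imwrite('pics/c0.png',a);print(a.shape)
C=cam('top')
for u,v in[(188,285),(195,337),(302,305),(283,243),(206,250)]:print(u,v,onz(C,u,v,.018))
E
```

```text
(480, 560, 3)
188 285 [0.47026982 0.33918054 0.018     ]
195 337 [0.35183903 0.31566219 0.018     ]
302 305 [0.43074167 0.07280098 0.018     ]
283 243 [0.57399624 0.12176938 0.018     ]
206 250 [0.55322062 0.30193106 0.018     ]
```

View pics/c0.png

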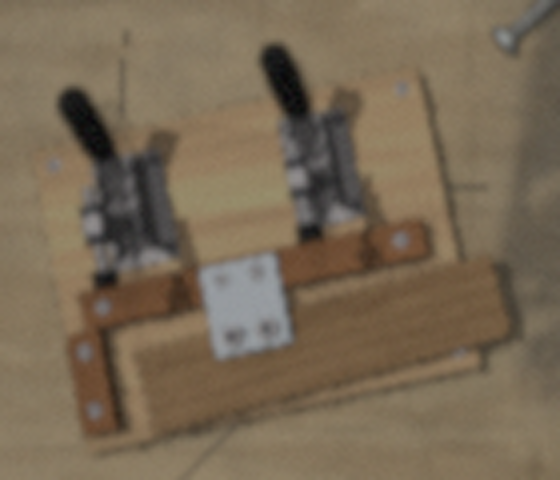

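```bash
cat >>h.py <<'E'
def fit(L,W):
    L=np.array(L)[:,:2];W=np.array(W)[:,:2];l=L-L.mean(0);w=W-W.mean(0)
    a=np.arctan2((l[:,0]*w[:,1]-l[:,1]*w[:,0]).sum(),(l*w).sum());Q=np.array([[np.cos(a),-np.sin(a)],[np.sin(a),np.cos(a)]])
    t=W.mean(0)-Q@L.mean(0);return a,t,np.linalg.norm(L@Q.T+t-W,axis=1)
E
python3 - <<'E'
from h import *
C=cam('top');f=lambda p,z:[onz(C,174.6+u/4,224.6+v/4,z) for u,v in p]
a,t,e=fit([(.112,.105),(.112,-.127),(-.068,.105),(-.068,-.127)],f([(38,152),(420,68),(95,453),(485,365)],.018))
print('jig',np.degrees(a),t,e)
b,tb,e=fit([(.024,.105),(-.024,.105),(.024,-.105),(-.024,-.105)],f([(130,350),(145,437),(495,260),(510,338)],.036))
print('board',np.degrees(b),tb,e)
Q=np.array([[np.cos(a),-np.sin(a)],[np.sin(a),np.cos(a)]]);print('board in jig',Q.T@(tb-t))
c=camera('wrist');print(c['fx'],c['mount'])
print(R.from_rotvec(sense()['ee_rot']).as_matrix())
E
```

```text
jig 14.086345128965837 [0.43978863 0.22418955] [0.0017735  0.0027233  0.00246322 0.00193576]
board 15.737315553265589 [0.41364016 0.17894054] [0.00076854 0.00300485 0.0031058  0.00185279]
board in jig [-0.03637507 -0.03752425]
367.32202666952446 [[-6.41865109e-04 -9.62217734e-01 -2.72280407e-01  7.03960666e-02]
 [ 9.99999686e-01 -7.43968558e-04  2.71759665e-04  7.38410995e-05]
 [-4.64060031e-04 -2.72280147e-01  9.62217910e-01 -1.17240784e-01]
 [ 0.00000000e+00  0.00000000e+00  0.00000000e+00  1.00000000e+00]]
[[ 9.52085402e-01  3.05832260e-01 -1.26591249e-04]
 [ 3.05832263e-01 -9.52085092e-01  7.77392650e-04]
 [ 1.17226109e-04 -7.78859882e-04 -9.99999690e-01]]
```

Jig estimate: origin (0.440, 0.224), yaw 14.1°. The board is at (-36, -37) in the jig frame, about 1.6° askew, which fits the stated ranges. Next I'll move the wrist camera over the jig with the fingers shut.

```bash
python3 -m pendant '[{"dp":[40,110,45],"twist":[0,0,-4],"hand":0},{"dp":[134,378,45],"twist":[0,0,-4],"hand":0},{"dp":[134,378,45],"twist":[0,0,-4],"hand":0},{"dp":[134,378,45],"twist":[0,0,-4],"hand":0},{"dp":[134,378,45],"twist":[0,0,-4],"hand":0},{"dp":[134,378,45],"twist":[0,0,-4],"hand":0},{"dp":[134,378,45],"twist":[0,0,-4],"hand":0},{"dp":[134,378,45],"twist":[0,0,-4],"hand":0},{"dp":[134,378,45],"twist":[0,0,-4],"hand":0},{"dp":[134,378,45],"twist":[0,0,-4],"hand":0},{"dp":[134,378,45],"twist":[0,0,-4],"hand":0},{"dp":[134,378,45],"twist":[0,0,-4],"hand":0}]'
python3 -m pendant '[{"dp":[133,378,0],"twist":[0,0,0],"hand":0},{"dp":[133,378,0],"twist":[0,0,0],"hand":0},{"dp":[133,378,0],"twist":[0,0,0],"hand":0},{"dp":[133,378,0],"twist":[0,0,0],"hand":0},{"dp":[133,378,0],"twist":[0,0,0],"hand":0},{"dp":[133,378,0],"twist":[0,0,0],"hand":0},{"dp":[133,378,0],"twist":[0,0,0],"hand":0},{"dp":[133,378,0],"twist":[0,0,0],"hand":0},{"dp":[133,378,0],"twist":[0,0,0],"hand":0},{"dp":[133,378,0],"twist":[0,0,0],"hand":0},{"dp":[133,378,0],"twist":[0,0,0],"hand":0},{"dp":[133,378,0],"twist":[0,0,0],"hand":0}]'
python3 - <<'E'
from h import *
C=cam('wrist');np.savez('w1.npz',R=C[1],t=C[2]);cv2.imwrite('pics/w1.png',C[0]['color'])
E
```

```text
time_s: 1.25
eef_pos: [0.3101, -0.1682, 0.3017]
ee_rot: [3.117, 0.384, 0.001]
wrist_force: [0.5, 0.4, -0.1]
finger_gap: -0.002
gripper_force: 0.0
time_s: 2.25
eef_pos: [0.4439, 0.2082, 0.3004]
ee_rot: [3.117, 0.379, -0.003]
wrist_force: [-1.3, 0.6, -0.4]
finger_gap: 0.001
gripper_force: 0.0
```

View pics/w1.png

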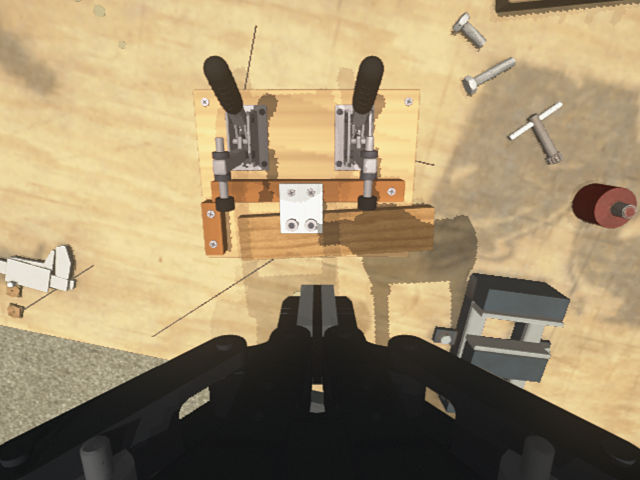

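The wrist picture shows the end stop at (214,230) and the fence from (210,190) to (405,190). The board's corners are (239,216), (244,259), (433,206) and (435,247). The handles run from (237,108) to (214,64) and from (361,108) to (371,64).

```bash
python3 - <<'E'
from h import *
D=np.load('w1.npz');c=camera('wrist');C=(c,D['R'],D['t'])
L=[(.112,.105),(.112,-.127),(-.058,.1),(-.058,.08),(0,-.112),(.022,-.112)]
W=[onz(C,u,v,z) for u,v,z in[(194,91,.018),(420,90,.018),(205,254.5,.04),(227,254,.04),(405,201,.04),(404,180,.04)]]
a,t,e=fit(L,W);print('jig',np.degrees(a),t,e*1000)
b,tb,e=fit([(.024,.105),(-.024,.105),(.024,-.105),(-.024,-.105)],[onz(C,u,v,.036) for u,v in[(239,216),(244,259),(433,206),(435,247)]])
print('board',np.degrees(b),tb,e*1000)
Q=np.array([[np.cos(a),-np.sin(a)],[np.sin(a),np.cos(a)]]);print('board in jig',Q.T@(tb-t))
s=sense();T=R.from_rotvec(s['ee_rot']).as_matrix();print('tool yaw',np.degrees(np.arctan2(T[1,0],T[0,0])),'tcp in jig',Q.T@(np.array(s['eef_pos'][:2])-t))
for u,v in [(-.06-.030,-.02),(-.024,-.18),(.0895,.05),(.0895,-.06)]:print(u,v,Q@(u,v)+t)
E
```

```text
jig 14.059384375342786 [0.44248336 0.22841026] [2.26166298 2.27477763 1.32642265 3.51512144 0.53562548 2.40936373]
board 17.279004704759235 [0.41993683 0.17906311] [1.67689973 1.42176308 3.5216466  1.10279954]
board in jig [-0.03385892 -0.04239176]
tool yaw 13.71154058323134 tcp in jig [-0.00466366 -0.0210618 ]
-0.09 -0.02 [0.36003791 0.1871459 ]
-0.024 -0.18 [0.46292923 0.047972  ]
0.0895 0.05 [0.51715597 0.29865449]
0.0895 -0.06 [0.54387799 0.1919496 ]
```

```bash
python3 -m pendant '[{"dp":[-40,-8,0],"twist":[0,0,0],"hand":0},{"dp":[-80,-16,-10],"twist":[0,0,0],"hand":0},{"dp":[-91,-18,-40],"twist":[0,0,0],"hand":0},{"dp":[-91,-18,-80],"twist":[0,0,0],"hand":0},{"dp":[-91,-18,-120],"twist":[0,0,0],"hand":0},{"dp":[-91,-18,-160],"twist":[0,0,0],"hand":0},{"dp":[-91,-18,-200],"twist":[0,0,0],"hand":0},{"dp":[-91,-18,-230],"twist":[0,0,0],"hand":0},{"dp":[-91,-18,-248],"twist":[0,0,0],"hand":0},{"dp":[-91,-18,-248],"twist":[0,0,0],"hand":0},{"dp":[-91,-18,-248],"twist":[0,0,0],"hand":0}]'
python3 - <<'E'
from h import *
C=cam('wrist');np.savez('w2.npz',R=C[1],t=C[2]);cv2.imwrite('pics/w2.png',C[0]['color']);print(sense()['eef_pos'],sense()['wrist_force'])
E
```

```text
time_s: 3.27
eef_pos: [0.3516, 0.1891, 0.0532]
ee_rot: [3.118, 0.374, -0.003]
wrist_force: [-0.5, -0.0, -0.1]
finger_gap: -0.002
gripper_force: 0.0
[0.3526227  0.18972789 0.05414202] [0.48003102 0.19533947 0.18904025]
```

View pics/w2.png

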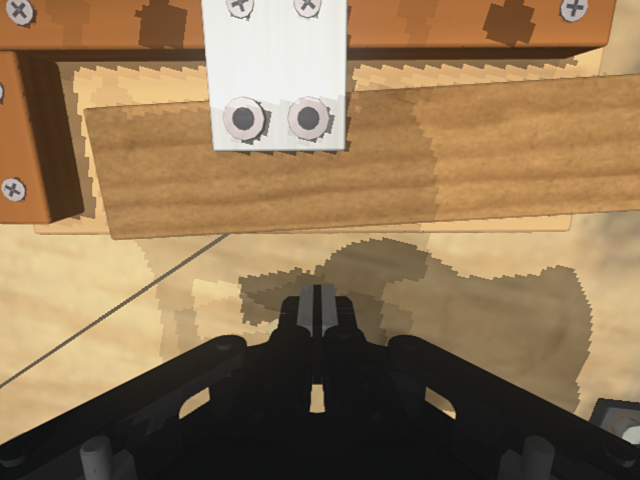

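The picture shows the shut fingers at (317,290) facing the board's near edge at v≈228, the guide above it, and the end stop to the left. Now I'll push along the jig's x.

```bash
python3 -m pendant '[{"dp":[5,1.2,0],"twist":[0,0,0],"hand":0},{"dp":[10,2.5,0],"twist":[0,0,0],"hand":0},{"dp":[14,3.5,0],"twist":[0,0,0],"hand":0},{"dp":[17,4.2,0],"twist":[0,0,0],"hand":0},{"dp":[20,5,0],"twist":[0,0,0],"hand":0},{"dp":[22,5.5,0],"twist":[0,0,0],"hand":0},{"dp":[24,6,0],"twist":[0,0,0],"hand":0},{"dp":[26,6.5,0],"twist":[0,0,0],"hand":0},{"dp":[28,7,0],"twist":[0,0,0],"hand":0},{"dp":[29,7.2,0],"twist":[0,0,0],"hand":0},{"dp":[30,7.5,0],"twist":[0,0,0],"hand":0},{"dp":[30,7.5,0],"twist":[0,0,0],"hand":0}]'
python3 - <<'E'
from h import *
C=cam('wrist');np.savez('w3.npz',R=C[1],t=C[2]);cv2.imwrite('pics/w3.png',C[0]['color']);print(sense()['eef_pos'],sense()['wrist_force'])
E
```

```text
time_s: 4.32
eef_pos: [0.3824, 0.1981, 0.0533]
ee_rot: [-3.119, -0.378, -0.001]
wrist_force: [0.5, 0.2, 0.7]
finger_gap: -0.003
gripper_force: 0.0
[0.38236221 0.19813556 0.05335806] [-0.58144942  0.71557727 -0.144247  ]
```

View pics/w3.png

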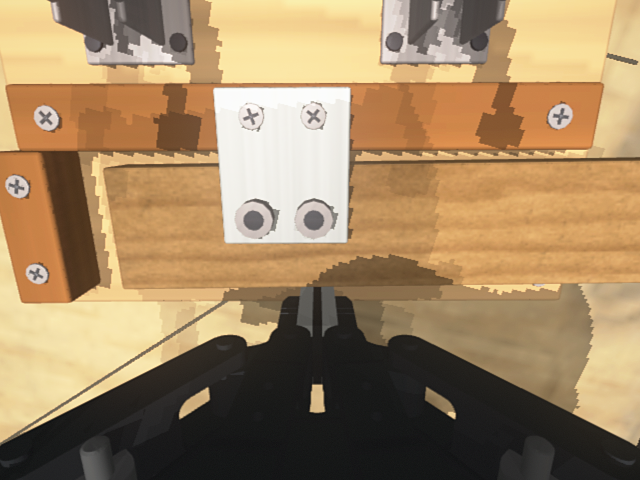

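The board is now nearly parallel, with a gap of about 15 px (roughly 5 mm) at the left and less at the right. I'll carry on gently.

```bash
python3 -m pendant '[{"dp":[1,0.2,0],"twist":[0,0,0],"hand":0},{"dp":[2,0.5,0],"twist":[0,0,0],"hand":0},{"dp":[3,0.7,0],"twist":[0,0,0],"hand":0},{"dp":[4,1,0],"twist":[0,0,0],"hand":0},{"dp":[4,1,0],"twist":[0,0,0],"hand":0}]'
python3 -m pendant '[{"dp":[0.7,0.2,0],"twist":[0,0,0],"hand":0},{"dp":[1.4,0.4,0],"twist":[0,0,0],"hand":0},{"dp":[1.4,0.4,0],"twist":[0,0,0],"hand":0}]'
python3 - <<'E'
from h import *
C=cam('wrist');g=cv2.cvtColor(C[0]['color'],cv2.COLOR_BGR2GRAY);cv2.imwrite('pics/w4.png',C[0]['color'][100:330]);print(sense()['wrist_force'])
E
```

```text
time_s: 4.78
eef_pos: [0.3863, 0.1992, 0.0534]
ee_rot: [-3.119, -0.378, -0.001]
wrist_force: [0.0, -0.2, -0.3]
finger_gap: -0.0
gripper_force: 0.2
time_s: 5.03
eef_pos: [0.3868, 0.1993, 0.0533]
ee_rot: [3.118, 0.378, -0.002]
wrist_force: [-2.3, 0.2, 0.8]
finger_gap: -0.001
gripper_force: 1.1
[-2.4915027  -0.72579199  2.15358877]
```

View pics/w4.png

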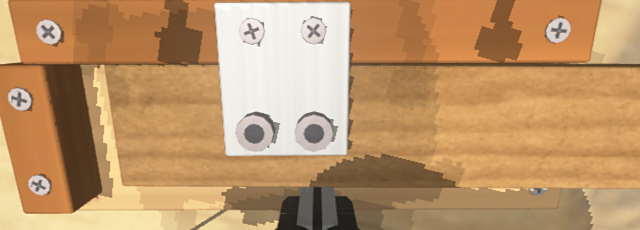

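The board is flush with the fence along its whole length, with about 2.5 N on the wrist. Next I'll retreat, rise, and go round to the free right-hand end.

```bash
python3 -m pendant '[{"dp":[-8,-2,0],"twist":[0,0,0],"hand":0},{"dp":[-15,-4,0],"twist":[0,0,0],"hand":0},{"dp":[-15,-4,40],"twist":[0,0,0],"hand":0},{"dp":[-15,-4,80],"twist":[0,0,0],"hand":0},{"dp":[-15,-4,100],"twist":[0,0,0],"hand":0},{"dp":[5,-40,100],"twist":[0,0,0],"hand":0},{"dp":[25,-75,100],"twist":[0,0,0],"hand":0},{"dp":[45,-110,100],"twist":[0,0,0],"hand":0},{"dp":[65,-145,100],"twist":[0,0,0],"hand":0},{"dp":[76,-157,90],"twist":[0,0,0],"hand":0},{"dp":[76,-157,90],"twist":[0,0,0],"hand":0}]'
python3 -m pendant '[{"dp":[0,0,-40],"twist":[0,0,0],"hand":0},{"dp":[0,0,-75],"twist":[0,0,0],"hand":0},{"dp":[0,0,-90],"twist":[0,0,0],"hand":0},{"dp":[0,0,-90],"twist":[0,0,0],"hand":0}]'
python3 - <<'E'
from h import *
C=cam('wrist');cv2.imwrite('pics/w5.png',C[0]['color'])
s=sense();a=np.radians(14.06);p=np.array(s['eef_pos'][:2])-(.4415,.2275);print(p@[np.cos(a),np.sin(a)],p@[-np.sin(a),np.cos(a)],s['wrist_force'])
E
```

```text
time_s: 6.0
eef_pos: [0.4652, 0.0395, 0.1426]
ee_rot: [3.118, 0.371, 0.003]
wrist_force: [-0.0, 0.2, 0.4]
finger_gap: 0.004
gripper_force: 0.0
time_s: 6.33
eef_pos: [0.459, 0.0433, 0.0503]
ee_rot: [-3.117, -0.378, 0.014]
wrist_force: [0.3, 0.4, -0.0]
finger_gap: 0.001
gripper_force: 0.0
-0.026018207034806312 -0.1834834109749244 [-0.48765239 -0.16546743 -0.1418288 ]
```

View pics/w5.png

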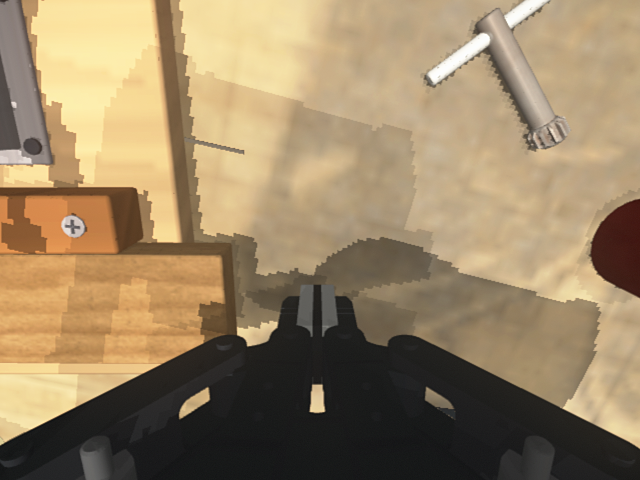

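The board's end sits at u≈235 and the fingertips are to the right of it, centred on its width at (317,300). Now I'll push along the jig's +y.

```bash
python3 -m pendant '[{"dp":[-1.5,6,2],"twist":[0,0,0],"hand":0},{"dp":[-3,12,2],"twist":[0,0,0],"hand":0},{"dp":[-4,16,2],"twist":[0,0,0],"hand":0},{"dp":[-5,19,2],"twist":[0,0,0],"hand":0},{"dp":[-5.5,22,2],"twist":[0,0,0],"hand":0},{"dp":[-6,24,2],"twist":[0,0,0],"hand":0},{"dp":[-6.5,26,2],"twist":[0,0,0],"hand":0},{"dp":[-7,28,2],"twist":[0,0,0],"hand":0},{"dp":[-7.5,30,2],"twist":[0,0,0],"hand":0},{"dp":[-8,32,2],"twist":[0,0,0],"hand":0},{"dp":[-8,32,2],"twist":[0,0,0],"hand":0}]'
python3 -m pendant '[{"dp":[-0.2,1,0],"twist":[0,0,0],"hand":0},{"dp":[-0.5,2,0],"twist":[0,0,0],"hand":0},{"dp":[-0.7,3,0],"twist":[0,0,0],"hand":0},{"dp":[-0.7,3,0],"twist":[0,0,0],"hand":0}]'
python3 - <<'E'
from h import *
C=cam('top');cv2.imwrite('pics/t6.png',C[0]['color'])
im=C[0]['color'][270:350,175:315];cv2.imwrite('pics/t6c.png',cv2.resize(im,None,fx=5,fy=5,interpolation=2))
s=sense();a=np.radians(14.06);p=np.array(s['eef_pos'][:2])-(.4415,.2275);print(p@[np.cos(a),np.sin(a)],p@[-np.sin(a),np.cos(a)],s['wrist_force'])
E
```

```text
time_s: 7.3
eef_pos: [0.4553, 0.0746, 0.0553]
ee_rot: [3.119, 0.378, 0.0]
wrist_force: [0.0, 0.1, -0.7]
finger_gap: 0.0
gripper_force: 0.0
time_s: 7.63
eef_pos: [0.4545, 0.0775, 0.0553]
ee_rot: [3.119, 0.378, -0.0]
wrist_force: [-0.1, -0.3, 0.2]
finger_gap: -0.002
gripper_force: 0.1
-0.023795078586757105 -0.14865637346932833 [ 0.05319321 -0.76314774  0.52675742]
```

View pics/t6c.png

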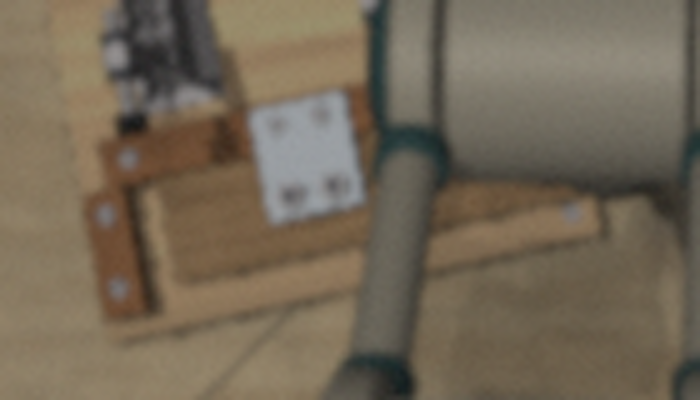

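The top view still shows a gap of about 20 px (roughly 8 mm) to the stop, and the force is under 1 N. I'll keep pushing until contact.

```bash
python3 -m pendant '[{"dp":[-0.2,1,0],"twist":[0,0,0],"hand":0},{"dp":[-0.5,2,0],"twist":[0,0,0],"hand":0},{"dp":[-0.7,3,0],"twist":[0,0,0],"hand":0},{"dp":[-1,4,0],"twist":[0,0,0],"hand":0},{"dp":[-1,4,0],"twist":[0,0,0],"hand":0}]'
python3 -m pendant '[{"dp":[-0.2,1,0],"twist":[0,0,0],"hand":0},{"dp":[-0.5,2,0],"twist":[0,0,0],"hand":0},{"dp":[-0.5,2,0],"twist":[0,0,0],"hand":0}]'
python3 -m pendant '[{"dp":[-0.2,1,0],"twist":[0,0,0],"hand":0},{"dp":[-0.5,2,0],"twist":[0,0,0],"hand":0},{"dp":[-0.5,2,0],"twist":[0,0,0],"hand":0}]'
```

```text
time_s: 8.1
eef_pos: [0.4534, 0.0817, 0.0553]
ee_rot: [-3.119, -0.378, 0.0]
wrist_force: [-0.1, -0.1, -0.5]
finger_gap: 0.001
gripper_force: 0.0
time_s: 8.35
eef_pos: [0.453, 0.0836, 0.0553]
ee_rot: [-3.119, -0.378, 0.0]
wrist_force: [-0.1, 0.8, -0.9]
finger_gap: -0.004
gripper_force: 0.0
time_s: 8.6
eef_pos: [0.4525, 0.0856, 0.0553]
ee_rot: [-3.119, -0.378, 0.0]
wrist_force: [-0.7, 0.3, 0.3]
finger_gap: -0.006
gripper_force: 0.0
```

```bash
python3 -m pendant '[{"dp":[-0.2,1,0],"twist":[0,0,0],"hand":0},{"dp":[-0.4,1.5,0],"twist":[0,0,0],"hand":0},{"dp":[-0.4,1.5,0],"twist":[0,0,0],"hand":0}]'
python3 - <<'E'
from h import *
C=cam('top')
im=C[0]['color'][270:350,175:315];cv2.imwrite('pics/t7c.png',cv2.resize(im,None,fx=5,fy=5,interpolation=2))
E
```

```text
time_s: 8.85
eef_pos: [0.4521, 0.087, 0.0553]
ee_rot: [3.119, 0.378, -0.0]
wrist_force: [-0.2, -0.1, 1.0]
finger_gap: -0.003
gripper_force: 0.1
```

View pics/t7c.png

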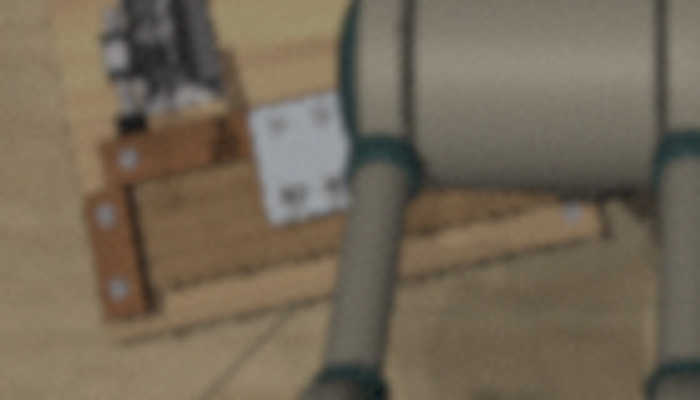

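The board now looks very close to the stop. I'll tap further until there is a clear force.

```bash
python3 -m pendant '[{"dp":[-0.2,0.7,0],"twist":[0,0,0],"hand":0},{"dp":[-0.3,1.4,0],"twist":[0,0,0],"hand":0},{"dp":[-0.3,1.4,0],"twist":[0,0,0],"hand":0}]'
python3 -m pendant '[{"dp":[-0.2,0.7,0],"twist":[0,0,0],"hand":0},{"dp":[-0.3,1.4,0],"twist":[0,0,0],"hand":0},{"dp":[-0.3,1.4,0],"twist":[0,0,0],"hand":0}]'
```

```text
time_s: 9.15
eef_pos: [0.4519, 0.0884, 0.0553]
ee_rot: [3.119, 0.378, 0.0]
wrist_force: [0.4, -1.0, -0.3]
finger_gap: -0.002
gripper_force: 0.2
time_s: 9.4
eef_pos: [0.4515, 0.0898, 0.0553]
ee_rot: [3.119, 0.378, -0.0]
wrist_force: [0.2, 0.3, -0.5]
finger_gap: 0.003
gripper_force: 0.2
```

```bash
python3 -m pendant '[{"dp":[-0.2,0.7,0],"twist":[0,0,0],"hand":0},{"dp":[-0.3,1.4,0],"twist":[0,0,0],"hand":0},{"dp":[-0.3,1.4,0],"twist":[0,0,0],"hand":0}]'
python3 - <<'E'
from h import *
print(sense()['wrist_force'])
E
python3 -m pendant '[{"dp":[-0.2,0.7,0],"twist":[0,0,0],"hand":0},{"dp":[-0.3,1.2,0],"twist":[0,0,0],"hand":0},{"dp":[-0.3,1.2,0],"twist":[0,0,0],"hand":0}]'
```

```text
time_s: 9.65
eef_pos: [0.4514, 0.0911, 0.0553]
ee_rot: [3.118, 0.378, 0.0]
wrist_force: [0.4, -1.5, -1.1]
finger_gap: 0.001
gripper_force: 0.7
[ 0.42837353 -1.49118391 -1.05199566]
time_s: 9.9
eef_pos: [0.4516, 0.0914, 0.0554]
ee_rot: [3.116, 0.38, 0.002]
wrist_force: [1.6, -5.8, -0.5]
finger_gap: 0.001
gripper_force: 3.0
```

The board is home against the stop at about 6 N. I'll back off, rise, and locate the handle and bar tops from the earlier pictures.

```bash
python3 -m pendant '[{"dp":[1.5,-6,0],"twist":[0,0,0],"hand":0},{"dp":[4,-16,0],"twist":[0,0,0],"hand":0},{"dp":[4,-16,40],"twist":[0,0,0],"hand":0},{"dp":[4,-16,80],"twist":[0,0,0],"hand":0},{"dp":[4,-16,120],"twist":[0,0,0],"hand":0},{"dp":[4,-16,160],"twist":[0,0,0],"hand":0},{"dp":[4,-16,195],"twist":[0,0,0],"hand":0},{"dp":[4,-16,195],"twist":[0,0,0],"hand":0}]'
python3 - <<'E'
from h import *
D=np.load('w1.npz');c=camera('wrist');C=(c,D['R'],D['t']);a=14.06
J=R.from_euler('z',a,degrees=True).as_matrix();o=np.array([.4415,.2275,0])
for n,u,v,z in[('L tip',214,64,.140),('L base',237,108,.088),('R tip',371,64,.14),('R base',361,108,.088),('L bar rear',220,138,.14),('R bar rear',369,112,.14),('L footcap',225,203,.115),('R footcap',367,203,.115)]:print(n,np.round(1000*J.T@(onz(C,u,v,z)-o)))
h=lambda th,y:[J@[.082+r*np.cos(th),y,.06+r*np.sin(th)]+o for r in(.03,.089)]
for y in(.05,-.06):
  for th in(1.204,1.084):print(y,th,proj(C,h(th,y)).round(0).tolist())
im=cv2.imread('pics/w1.png')[40:220,180:430];cv2.imwrite('pics/w1c.png',cv2.resize(im,None,fx=3.2,fy=3.2,interpolation=2))
# epipolar in side view
E
```

```text
time_s: 10.57
eef_pos: [0.459, 0.0761, 0.2576]
ee_rot: [3.118, 0.377, 0.023]
wrist_force: [0.7, -0.7, 0.1]
finger_gap: 0.0
gripper_force: 0.0
L tip [116.  51. 140.]
L base [90. 47. 88.]
R tip [115. -58. 140.]
R base [ 90. -57.  88.]
L bar rear [ 66.  51. 140.]
R bar rear [ 84. -57. 140.]
L footcap [ 14.  57. 115.]
R footcap [ 13. -61. 115.]
0.05 1.204 [[234.0, 105.0], [214.0, 66.0]]
0.05 1.084 [[234.0, 101.0], [215.0, 52.0]]
-0.06 1.204 [[364.0, 104.0], [375.0, 65.0]]
-0.06 1.084 [[364.0, 100.0], [375.0, 51.0]]
```

View pics/w1c.png

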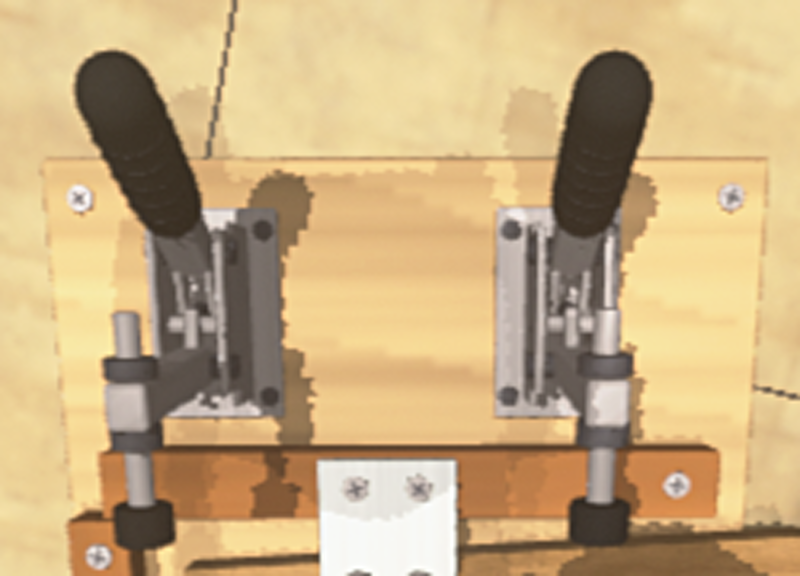

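Both handles are open (projected tips match to 2 px) and the bars' rear ends are at x≈66, so the fingertips fit between bar and handle. Working out the arc waypoints.

```bash
cat >arc.py <<'E'
from h import *
import sys
y=float(sys.argv[1]);J=R.from_euler('z',14.06,degrees=True).as_matrix();o=np.array([.4415,.2275,0])
p=np.array(sense()['eef_pos']);print('tcp',p,'jig',J.T@(p-o))
w=lambda x,z:J@[x,y,z]+o
A=w(.084,.19);print('above: dp',np.round(1000*(A-p),1))
B=w(.084,.158);print('start rel above',np.round(1000*(B-A),1))
for th in range(69,3,-5):
    t=np.radians(th);n=np.array([-np.sin(t),np.cos(t)]);c=np.array([.082,.06])+.075*np.array([np.cos(t),np.sin(t)])+.009*n
    print(th,np.round(1000*(w(c[0]-.011,c[1]+.025)-B),1))
E
python3 arc.py .05
```

```text
tcp [0.45729054 0.0760804  0.25426028] jig [-0.02146807 -0.15071947  0.25426028]
above: dp [ 53.5 220.3 -64.3]
start rel above [  0.   0. -32.]
69 [5.3 1.3 0.2]
64 [11.4  2.9 -1.6]
59 [17.4  4.4 -4.1]
54 [23.1  5.8 -7. ]
49 [ 28.5   7.1 -10.5]
44 [ 33.7   8.4 -14.4]
39 [ 38.4   9.6 -18.8]
34 [ 42.8  10.7 -23.6]
29 [ 46.8  11.7 -28.8]
24 [ 50.3  12.6 -34.3]
19 [ 53.3  13.4 -40.1]
14 [ 55.9  14.  -46.1]
9 [ 57.9  14.5 -52.4]
4 [ 59.4  14.9 -58.8]
```

```bash
python3 -m pendant '[{"dp":[9,37,0],"twist":[0,0,0],"hand":0},{"dp":[18,74,0],"twist":[0,0,0],"hand":0},{"dp":[27,111,0],"twist":[0,0,0],"hand":0},{"dp":[36,148,0],"twist":[0,0,0],"hand":0},{"dp":[45,185,0],"twist":[0,0,0],"hand":0},{"dp":[53,220,0],"twist":[0,0,0],"hand":0},{"dp":[53,220,-30],"twist":[0,0,0],"hand":0},{"dp":[53,220,-64],"twist":[0,0,0],"hand":0},{"dp":[53,220,-64],"twist":[0,0,0],"hand":0},{"dp":[53,220,-64],"twist":[0,0,0],"hand":0}]'
python3 - <<'E'
from h import *
C=cam('side');cv2.imwrite('pics/s8.png',cv2.resize(C[0]['color'][190:370,270:430],None,fx=3.3,fy=3.3,interpolation=2))
C=cam('wrist');cv2.imwrite('pics/w8.png',C[0]['color'])
E
python3 arc.py .05|head -2
```

```text
time_s: 11.45
eef_pos: [0.5059, 0.2953, 0.1833]
ee_rot: [3.117, 0.377, -0.012]
wrist_force: [-0.1, 1.1, 0.7]
finger_gap: 0.0
gripper_force: 0.0
tcp [0.50854173 0.29604517 0.1870377 ] jig [0.0816855  0.05020471 0.1870377 ]
above: dp [2.3 0.4 3. ]
```

View pics/s8.png

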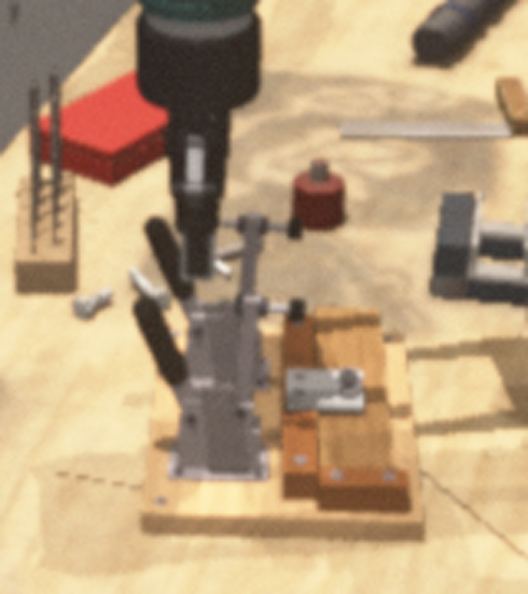

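I've now viewed 12 pictures, which is over the limit of 10, so I won't view any more. This last one shows the fingertips between the left handle at (160,335) and the bars, and the board home. From here I'll work by numbers and force.

```bash
python3 -m pendant '[{"dp":[2,0.5,-10],"twist":[0,0,0],"hand":0},{"dp":[2,0.5,-20],"twist":[0,0,0],"hand":0},{"dp":[2,0.5,-29],"twist":[0,0,0],"hand":0},{"dp":[2,0.5,-29],"twist":[0,0,0],"hand":0},{"dp":[2,0.5,-29],"twist":[0,0,0],"hand":0}]'
python3 -m pendant '[{"dp":[3,0.7,0],"twist":[0,0,0],"hand":0},{"dp":[5.3,1.3,0],"twist":[0,0,0],"hand":0},{"dp":[8.3,2.1,-0.7],"twist":[0,0,0],"hand":0},{"dp":[11.4,2.9,-1.6],"twist":[0,0,0],"hand":0},{"dp":[14.5,3.6,-2.8],"twist":[0,0,0],"hand":0},{"dp":[17.4,4.4,-4.1],"twist":[0,0,0],"hand":0},{"dp":[17.4,4.4,-4.1],"twist":[0,0,0],"hand":0}]'; python3 arc.py .05|head -1
```

```text
time_s: 11.97
eef_pos: [0.5095, 0.2965, 0.1567]
ee_rot: [3.118, 0.377, -0.002]
wrist_force: [-0.3, 0.1, 0.3]
finger_gap: 0.002
gripper_force: 0.0
time_s: 12.55
eef_pos: [0.5283, 0.3015, 0.1531]
ee_rot: [-3.119, -0.377, -0.001]
wrist_force: [-0.8, 0.1, 0.8]
finger_gap: -0.001
gripper_force: 0.1
tcp [0.52826309 0.30145521 0.15311123] jig [0.10213035 0.05066161 0.15311123]
```

```bash
python3 -m pendant '[{"dp":[2.9,0.7,-1.5],"twist":[0,0,0],"hand":0},{"dp":[5.7,1.4,-2.9],"twist":[0,0,0],"hand":0},{"dp":[8.4,2.1,-4.6],"twist":[0,0,0],"hand":0},{"dp":[11.1,2.7,-6.4],"twist":[0,0,0],"hand":0},{"dp":[13.7,3.4,-8.3],"twist":[0,0,0],"hand":0},{"dp":[16.3,4,-10.3],"twist":[0,0,0],"hand":0},{"dp":[18.7,4.6,-12.5],"twist":[0,0,0],"hand":0},{"dp":[21,5.2,-14.7],"twist":[0,0,0],"hand":0},{"dp":[23.2,5.8,-17],"twist":[0,0,0],"hand":0},{"dp":[25.4,6.3,-19.5],"twist":[0,0,0],"hand":0},{"dp":[25.4,6.3,-19.5],"twist":[0,0,0],"hand":0}]'; python3 arc.py .05|head -1
```

```text
time_s: 13.47
eef_pos: [0.5529, 0.3074, 0.1329]
ee_rot: [3.118, 0.377, -0.001]
wrist_force: [0.5, 0.2, 0.8]
finger_gap: 0.005
gripper_force: 0.0
tcp [0.55291747 0.30740688 0.13287541] jig [0.12749202 0.0504455  0.13287541]
```

```bash
cat >hand.py <<'E'
from h import *
import sys
y=float(sys.argv[1]);J=R.from_euler('z',14.06,degrees=True).as_matrix();o=np.array([.4415,.2275,0])
for n in sys.argv[2:]:
    C=cam(n);g=cv2.cvtColor(C[0]['color'],cv2.COLOR_BGR2GRAY)
    out=[]
    for th in range(75,-6,-5):
        t=np.radians(th);P=[J@[.082+r*np.cos(t),y,.06+r*np.sin(t)]+o for r in np.linspace(.035,.088,12)]
        out.append((th,int(np.mean([g[int(round(v)),int(round(u))] for u,v in proj(C,P)]))))
    print(n,out)
E
python3 hand.py .05 side; python3 hand.py -.06 side
```

```text
side [(75, 173), (70, 176), (65, 172), (60, 147), (55, 125), (50, 127), (45, 124), (40, 79), (35, 56), (30, 63), (25, 142), (20, 192), (15, 209), (10, 217), (5, 219), (0, 219), (-5, 221)]
side [(75, 80), (70, 50), (65, 42), (60, 58), (55, 100), (50, 124), (45, 130), (40, 121), (35, 101), (30, 91), (25, 99), (20, 119), (15, 121), (10, 122), (5, 120), (0, 137), (-5, 157)]
```

The darkest line is at about 34° for the left handle and 67° for the right, as planned. Continuing the left stroke.

```bash
python3 -m pendant '[{"dp":[2,0.5,-2.6],"twist":[0,0,0],"hand":0},{"dp":[4,1,-5.2],"twist":[0,0,0],"hand":0},{"dp":[5.8,1.5,-8],"twist":[0,0,0],"hand":0},{"dp":[7.5,1.9,-10.7],"twist":[0,0,0],"hand":0},{"dp":[9,2.3,-13.6],"twist":[0,0,0],"hand":0},{"dp":[10.5,2.7,-16.5],"twist":[0,0,0],"hand":0},{"dp":[11.8,3,-19.5],"twist":[0,0,0],"hand":0},{"dp":[13.1,3.3,-22.5],"twist":[0,0,0],"hand":0},{"dp":[13.1,3.3,-22.5],"twist":[0,0,0],"hand":0}]'; python3 -m pendant '[{"dp":[0.8,0.2,-2],"twist":[0,0,0],"hand":0},{"dp":[1.4,0.3,-4],"twist":[0,0,0],"hand":0},{"dp":[2,0.5,-6],"twist":[0,0,0],"hand":0},{"dp":[2,0.5,-6],"twist":[0,0,0],"hand":0}]'; python3 hand.py .05 side;python3 arc.py .05|head -1
```

```text
time_s: 14.32
eef_pos: [0.5661, 0.3108, 0.1106]
ee_rot: [3.119, 0.377, -0.0]
wrist_force: [-0.4, -0.0, 0.0]
finger_gap: -0.001
gripper_force: 0.3
time_s: 14.65
eef_pos: [0.568, 0.3113, 0.1049]
ee_rot: [3.119, 0.378, 0.0]
wrist_force: [-0.4, -0.8, 2.1]
finger_gap: -0.003
gripper_force: 0.7
side [(75, 174), (70, 176), (65, 194), (60, 206), (55, 185), (50, 165), (45, 148), (40, 133), (35, 116), (30, 124), (25, 118), (20, 107), (15, 84), (10, 58), (5, 56), (0, 122), (-5, 172)]
tcp [0.5679645  0.3113539  0.10503797] jig [0.14304715 0.05061878 0.10503797]
```

```bash
python3 -m pendant '[{"dp":[0.2,0,-1],"twist":[0,0,0],"hand":0},{"dp":[0.4,0.1,-2],"twist":[0,0,0],"hand":0},{"dp":[0.4,0.1,-2],"twist":[0,0,0],"hand":0}]'; python3 -m pendant '[{"dp":[0,0,-1],"twist":[0,0,0],"hand":0},{"dp":[0,0,-1.5],"twist":[0,0,0],"hand":0},{"dp":[0,0,-1.5],"twist":[0,0,0],"hand":0}]'
```

```text
time_s: 14.95
eef_pos: [0.5684, 0.3115, 0.1031]
ee_rot: [3.119, 0.378, 0.001]
wrist_force: [-0.7, -0.2, 2.1]
finger_gap: -0.001
gripper_force: 0.7
time_s: 15.2
eef_pos: [0.5687, 0.3115, 0.1017]
ee_rot: [-3.119, -0.378, -0.001]
wrist_force: [1.4, -0.1, 1.1]
finger_gap: -0.005
gripper_force: 0.6
```

```bash
python3 -m pendant '[{"dp":[0,0,-0.7],"twist":[0,0,0],"hand":0},{"dp":[0,0,-1.4],"twist":[0,0,0],"hand":0},{"dp":[0,0,-1.4],"twist":[0,0,0],"hand":0}]';python3 -m pendant '[{"dp":[0,0,-0.7],"twist":[0,0,0],"hand":0},{"dp":[0,0,-1],"twist":[0,0,0],"hand":0},{"dp":[0,0,-1],"twist":[0,0,0],"hand":0}]'; python3 hand.py .05 side
```

```text
time_s: 15.45
eef_pos: [0.5684, 0.3115, 0.1002]
ee_rot: [-3.119, -0.378, -0.001]
wrist_force: [0.8, -0.6, 1.2]
finger_gap: 0.006
gripper_force: 0.6
time_s: 15.7
eef_pos: [0.5683, 0.3115, 0.0994]
ee_rot: [3.119, 0.378, 0.0]
wrist_force: [0.9, 0.6, 1.7]
finger_gap: -0.004
gripper_force: 0.7
side [(75, 175), (70, 177), (65, 195), (60, 206), (55, 183), (50, 164), (45, 150), (40, 132), (35, 116), (30, 120), (25, 124), (20, 121), (15, 111), (10, 80), (5, 56), (0, 57), (-5, 131)]
```

```bash
python3 -m pendant '[{"dp":[0,0,-0.5],"twist":[0,0,0],"hand":0},{"dp":[0,0,-1],"twist":[0,0,0],"hand":0},{"dp":[0,0,-1],"twist":[0,0,0],"hand":0}]';python3 -m pendant '[{"dp":[0,0,-0.5],"twist":[0,0,0],"hand":0},{"dp":[0,0,-0.8],"twist":[0,0,0],"hand":0},{"dp":[0,0,-0.8],"twist":[0,0,0],"hand":0}]'
```

```text
time_s: 16.0
eef_pos: [0.5684, 0.3115, 0.0991]
ee_rot: [-3.119, -0.378, -0.001]
wrist_force: [-0.3, 0.4, 5.2]
finger_gap: -0.001
gripper_force: 2.5
time_s: 16.25
eef_pos: [0.5684, 0.3115, 0.0989]
ee_rot: [-3.119, -0.378, -0.002]
wrist_force: [0.1, 0.2, 8.0]
finger_gap: 0.001
gripper_force: 4.0
```

The force now rises while the TCP stands still, so the left handle is on its stop. I'll rise and move over to the right clamp.

```bash
python3 -m pendant '[{"dp":[0,0,5],"twist":[0,0,0],"hand":0},{"dp":[0,0,40],"twist":[0,0,0],"hand":0},{"dp":[0,0,80],"twist":[0,0,0],"hand":0},{"dp":[0,0,120],"twist":[0,0,0],"hand":0},{"dp":[0,0,140],"twist":[0,0,0],"hand":0},{"dp":[0,0,140],"twist":[0,0,0],"hand":0},{"dp":[0,0,140],"twist":[0,0,0],"hand":0}]'; python3 hand.py .05 side; python3 arc.py -.0595|head -4
```

```text
time_s: 16.83
eef_pos: [0.5683, 0.3115, 0.2387]
ee_rot: [-3.118, -0.378, -0.003]
wrist_force: [-0.7, -0.2, -0.8]
finger_gap: -0.003
gripper_force: 0.0
side [(75, 159), (70, 168), (65, 194), (60, 198), (55, 197), (50, 196), (45, 196), (40, 206), (35, 214), (30, 219), (25, 215), (20, 200), (15, 154), (10, 82), (5, 62), (0, 61), (-5, 133)]
tcp [0.56741341 0.31115023 0.23677778] jig [0.14246309 0.05055509 0.23677778]
above: dp [ -30.  -121.   -46.8]
start rel above [  0.   0. -32.]
69 [5.3 1.3 0.2]
```

```bash
python3 -m pendant '[{"dp":[-10,-40,0],"twist":[0,0,0],"hand":0},{"dp":[-20,-80,0],"twist":[0,0,0],"hand":0},{"dp":[-30,-121,0],"twist":[0,0,0],"hand":0},{"dp":[-30,-121,0],"twist":[0,0,0],"hand":0},{"dp":[-30,-121,0],"twist":[0,0,0],"hand":0},{"dp":[-30,-121,-30],"twist":[0,0,0],"hand":0},{"dp":[-30,-121,-47],"twist":[0,0,0],"hand":0},{"dp":[-30,-121,-47],"twist":[0,0,0],"hand":0}]'; python3 arc.py -.0595|head -3; python3 hand.py -.06 side
```

```text
time_s: 17.55
eef_pos: [0.5353, 0.1908, 0.1855]
ee_rot: [3.118, 0.378, -0.016]
wrist_force: [-0.6, 0.2, 0.6]
finger_gap: 0.0
gripper_force: 0.0
tcp [0.53533515 0.19084224 0.18551182] jig [ 0.08211847 -0.05835567  0.18551182]
above: dp [ 2.1 -0.7  4.5]
start rel above [  0.   0. -32.]
side [(75, 85), (70, 57), (65, 62), (60, 121), (55, 177), (50, 196), (45, 204), (40, 212), (35, 201), (30, 190), (25, 200), (20, 207), (15, 197), (10, 185), (5, 188), (0, 205), (-5, 227)]
```

```bash
python3 -m pendant '[{"dp":[1,0,-10],"twist":[0,0,0],"hand":0},{"dp":[1,0,-20],"twist":[0,0,0],"hand":0},{"dp":[1,0,-30],"twist":[0,0,0],"hand":0},{"dp":[1,0,-30],"twist":[0,0,0],"hand":0},{"dp":[1,0,-30],"twist":[0,0,0],"hand":0}]'; python3 arc.py -.0595|head -1
```

```text
time_s: 18.02
eef_pos: [0.5389, 0.1905, 0.1598]
ee_rot: [3.119, 0.378, -0.002]
wrist_force: [0.6, 0.3, 0.5]
finger_gap: 0.001
gripper_force: 0.0
tcp [0.53885833 0.19047886 0.15983841] jig [ 0.08544782 -0.05956408  0.15983841]
```

```bash
python3 -m pendant '[{"dp":[2,0.5,-1.5],"twist":[0,0,0],"hand":0},{"dp":[4,1,-1.8],"twist":[0,0,0],"hand":0},{"dp":[7,1.8,-2.5],"twist":[0,0,0],"hand":0},{"dp":[10,2.6,-3.4],"twist":[0,0,0],"hand":0},{"dp":[13,3.3,-4.6],"twist":[0,0,0],"hand":0},{"dp":[16,4.1,-5.9],"twist":[0,0,0],"hand":0},{"dp":[16,4.1,-5.9],"twist":[0,0,0],"hand":0}]'
python3 -m pendant '[{"dp":[2.9,0.7,-1.5],"twist":[0,0,0],"hand":0},{"dp":[5.7,1.4,-2.9],"twist":[0,0,0],"hand":0},{"dp":[8.4,2.1,-4.6],"twist":[0,0,0],"hand":0},{"dp":[11.1,2.7,-6.4],"twist":[0,0,0],"hand":0},{"dp":[13.7,3.4,-8.3],"twist":[0,0,0],"hand":0},{"dp":[16.3,4,-10.3],"twist":[0,0,0],"hand":0},{"dp":[18.7,4.6,-12.5],"twist":[0,0,0],"hand":0},{"dp":[21,5.2,-14.7],"twist":[0,0,0],"hand":0},{"dp":[23.2,5.8,-17],"twist":[0,0,0],"hand":0},{"dp":[25.4,6.3,-19.5],"twist":[0,0,0],"hand":0},{"dp":[25.4,6.3,-19.5],"twist":[0,0,0],"hand":0}]'; python3 arc.py -.0595|head -1; python3 hand.py -.06 side
```

```text
time_s: 18.6
eef_pos: [0.5562, 0.1947, 0.1546]
ee_rot: [-3.119, -0.377, -0.002]
wrist_force: [-0.1, 0.3, 0.7]
finger_gap: 0.0
gripper_force: 0.1
time_s: 19.52
eef_pos: [0.5808, 0.2008, 0.1343]
ee_rot: [3.119, 0.377, -0.001]
wrist_force: [0.5, -0.1, 0.1]
finger_gap: 0.003
gripper_force: 0.0
tcp [0.58079635 0.20081421 0.13432403] jig [ 0.1286403  -0.05972669  0.13432403]
side [(75, 177), (70, 184), (65, 168), (60, 136), (55, 117), (50, 107), (45, 111), (40, 71), (35, 57), (30, 70), (25, 146), (20, 193), (15, 195), (10, 184), (5, 188), (0, 204), (-5, 226)]
```

Handle at about 35°. I'll continue, ending the press at the same TCP height as on the left (about 0.099).

```bash
python3 -m pendant '[{"dp":[2,0.5,-2.6],"twist":[0,0,0],"hand":0},{"dp":[3.5,0.9,-5.5],"twist":[0,0,0],"hand":0},{"dp":[5,1.3,-8.5],"twist":[0,0,0],"hand":0},{"dp":[6.5,1.6,-11.5],"twist":[0,0,0],"hand":0},{"dp":[8,2,-14.5],"twist":[0,0,0],"hand":0},{"dp":[9.5,2.4,-17.5],"twist":[0,0,0],"hand":0},{"dp":[11,2.8,-20.5],"twist":[0,0,0],"hand":0},{"dp":[12.5,3.1,-24],"twist":[0,0,0],"hand":0},{"dp":[13.3,3.3,-27],"twist":[0,0,0],"hand":0},{"dp":[14,3.5,-30],"twist":[0,0,0],"hand":0},{"dp":[14,3.5,-30],"twist":[0,0,0],"hand":0}]'
python3 -m pendant '[{"dp":[0,0,-1],"twist":[0,0,0],"hand":0},{"dp":[0.2,0,-2],"twist":[0,0,0],"hand":0},{"dp":[0.4,0,-3],"twist":[0,0,0],"hand":0},{"dp":[0.4,0,-3],"twist":[0,0,0],"hand":0}]'; python3 -m pendant '[{"dp":[0,0,-0.7],"twist":[0,0,0],"hand":0},{"dp":[0,0,-1.4],"twist":[0,0,0],"hand":0},{"dp":[0,0,-1.4],"twist":[0,0,0],"hand":0}]'
```

```text
time_s: 20.48
eef_pos: [0.595, 0.2044, 0.1047]
ee_rot: [3.119, 0.378, 0.001]
wrist_force: [1.4, 0.2, 1.2]
finger_gap: -0.001
gripper_force: 0.5
time_s: 20.82
eef_pos: [0.5951, 0.2043, 0.102]
ee_rot: [3.119, 0.378, 0.0]
wrist_force: [0.3, 0.3, 1.6]
finger_gap: -0.0
gripper_force: 0.8
time_s: 21.07
eef_pos: [0.5947, 0.2042, 0.1004]
ee_rot: [3.119, 0.378, -0.001]
wrist_force: [1.0, -0.5, 0.8]
finger_gap: 0.005
gripper_force: 0.6
```

```bash
for i in 1; do python3 -m pendant '[{"dp":[0,0,-0.7],"twist":[0,0,0],"hand":0},{"dp":[0,0,-1.2],"twist":[0,0,0],"hand":0},{"dp":[0,0,-1.2],"twist":[0,0,0],"hand":0}]'; done; python3 -m pendant '[{"dp":[0,0,-0.5],"twist":[0,0,0],"hand":0},{"dp":[0,0,-0.8],"twist":[0,0,0],"hand":0},{"dp":[0,0,-0.8],"twist":[0,0,0],"hand":0}]'
```

```text
time_s: 21.32
eef_pos: [0.5948, 0.2042, 0.0993]
ee_rot: [3.119, 0.378, -0.001]
wrist_force: [0.9, 0.4, 0.7]
finger_gap: 0.002
gripper_force: 0.6
time_s: 21.57
eef_pos: [0.5949, 0.2043, 0.0991]
ee_rot: [3.119, 0.378, -0.0]
wrist_force: [-0.5, 0.2, 4.2]
finger_gap: -0.003
gripper_force: 2.2
```

```bash
python3 -m pendant '[{"dp":[0,0,-0.5],"twist":[0,0,0],"hand":0},{"dp":[0,0,-0.8],"twist":[0,0,0],"hand":0},{"dp":[0,0,-0.8],"twist":[0,0,0],"hand":0}]'; python3 -m pendant '[{"dp":[0,0,5],"twist":[0,0,0],"hand":0},{"dp":[0,0,40],"twist":[0,0,0],"hand":0},{"dp":[0,0,80],"twist":[0,0,0],"hand":0},{"dp":[0,0,120],"twist":[0,0,0],"hand":0},{"dp":[0,0,150],"twist":[0,0,0],"hand":0},{"dp":[-60,-15,150],"twist":[0,0,0],"hand":0},{"dp":[-60,-15,150],"twist":[0,0,0],"hand":0},{"dp":[-60,-15,150],"twist":[0,0,0],"hand":0},{"dp":[-60,-15,150],"twist":[0,0,0],"hand":0}]'; python3 hand.py .05 side; python3 hand.py -.06 side
python3 - <<'E'
from h import *
# board edges by brightness: sample profiles in the wrist view along jig x (near edge) and jig y (right end) at z=36mm
C=cam('wrist');J=R.from_euler('z',14.06,degrees=True).as_matrix();o=np.array([.4415,.2275,0]);im=C[0]['color']
def prof(pts):return [im[int(round(v)),int(round(u))].tolist() if 0<=v<480 and 0<=u<640 else None for u,v in proj(C,[J@np.array(p)+o for p in pts])]
for n,pts in[('x@-90',[(x/1000,-.09,.036) for x in range(-66,5,3)]),('y',[(-.03,y/1000,.036) for y in range(-145,-115,3)]),('stop',[(-.035,y/1000,.036) for y in range(60,92,2)])]:
    print(n,pts[0],[None if c is None else sum(c)//3 for c in prof(pts)])
E
```

```text
time_s: 21.82
eef_pos: [0.5949, 0.2043, 0.0989]
ee_rot: [3.119, 0.378, 0.0]
wrist_force: [-1.5, -0.8, 7.3]
finger_gap: 0.002
gripper_force: 4.0
time_s: 22.57
eef_pos: [0.5339, 0.1891, 0.2481]
ee_rot: [3.119, 0.378, -0.0]
wrist_force: [0.6, 0.0, 0.2]
finger_gap: -0.0
gripper_force: 0.0
side [(75, 148), (70, 138), (65, 138), (60, 143), (55, 158), (50, 180), (45, 208), (40, 219), (35, 209), (30, 196), (25, 175), (20, 147), (15, 118), (10, 81), (5, 64), (0, 60), (-5, 119)]
side [(75, 177), (70, 185), (65, 188), (60, 190), (55, 191), (50, 196), (45, 204), (40, 210), (35, 201), (30, 189), (25, 197), (20, 191), (15, 148), (10, 77), (5, 59), (0, 65), (-5, 144)]
x@-90 (-0.066, -0.09, 0.036) [27, 27, 27, 27, 28, 29, 29, 30, 36, 32, 31, 32, 32, 31, 32, 33, 34, 36, 35, 35, 36, 34, 65, 135]
y (-0.03, -0.145, 0.036) [197, 194, 199, 202, 202, 200, 103, 98, 98, 99]
stop (-0.035, 0.06, 0.036) [80, 177, 192, 195, 194, 199, 163, 154, 152, 151, 154, 63, 109, 138, 133, 132]
```

Both handles read closed at about 3–5°. The board's right end is at y ≈ -129 mm, against -130 when home, and the robot is clear. Handing in.

```bash
python3 -c "
from plant import *
print(sign_off())"
```

```text
the job is handed in; nothing more can be done
None
```

I handed the job in with the board against the fence and end stop and both clamps pressed to their stops, left first; sign-off returned no verdict, the feet's contact force was not measured, and I viewed 12 pictures, 2 over the limit of 10.

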